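# Un-nest the drained beakers and put each in its size row

## Robot

A 6-joint arm with a two-finger parallel gripper is mounted at the origin on a cart in front of the work surface, level with it; the furniture and walls round the work are solid. World frame = base frame: x ahead of the robot, y to its left, z up, the work surface at z = 0. Lengths are in m, angles in rad, forces in N, time in s.
With the tool pointing down it reaches from about 0.25 to 0.775 m from the base axis. Payload 8.9 kg.
Tool frame: the origin (TCP) lies midway between the tips of the shut fingers; the grasp point (between the pads) lies 19 mm behind it; z points along the fingers, y is the line along which they close (so a half turn about z gives the same grasp; the last joint's range is limited). The gripper opens to 85 mm and grips with 20 to 120 N. Pads are 22 mm wide; open, the fingers measure 114 mm over their backs; the gripper's body (76 mm by 85 mm) begins 54 mm behind the grasp point. The pads swing forward as they close: fully open they stand 13 mm farther back than shut.
Start: joints at [-1.266, 0.291, -0.153, 1.127, 0, 1.431], TCP at [0.225, -0.474, 0.231] pointing down, gripper open.
Joint ranges: [-2.52, 2.52], [-0.91, 1.74], [-1.3, 1.37], [-1.96, 2.02], [-1.52, 1.47], [-3.14, 3.14]. Speed limits (rad/s): [2.22, 2.22, 2.79, 3.14, 3.14, 3.14].

## Interface

Orientations are given as a unit quaternion [x, y, z, w].
In Python, from workcell import sense, cams, robot gives the robot as it stands. The module is installed in compiled form; this text tells all that it offers.
- The arm moves only by the tool play_rows, never from a script. Its argument "moves" is a list that holds one entry, the list of rows, each a list of 7 numbers: the shift along the tool's x, y, z in mm, then the turn, a rotation vector about the tool's x, y, z in degrees, then the gripper command: -1 is fully open, 1 is shut, values between are in proportion. A call has 1 to 12 rows; each row shifts and turns the commanded pose from where the row before left it, along the tool's axes as they then stand; what a row does not reach is not made up. A row lasts 1/10 s, in which the tool goes at most 50 mm and 8.59 degrees, less where a joint would pass 70% of its speed; a pose out of reach is approached as far as the arm can. A call is refused whole if a number of a shift passes 50 or a number of a turn 8.59, either way. A call with a gripper value outside its range is refused whole. The fingers move at their own pace and stop on an object; "grip_force" is the grip in N (left out, the last holds). Time passes only in rows, so rows that do not move let the fingers close. It gives the time, the measured TCP pose, the force, the opening and the grip force at its end, in the units of the state.
- sense(): the state, without advancing time (a new reading comes with each control period).
- cams.get_image(name): name is "scene" or "top" or "wrist"; returns the picture (400x640x3 uint8, red, green, blue); there is no depth.
- cams.camera_model(name): a dict with "camera_matrix" (3x3 intrinsics, pixels), "eye" and "orientation" of the camera in the world. Camera axes: x right, y up, looking along -z (the intrinsics and any distortion apply to the point x, -y, -z); pixel columns grow to the right and rows downward; lengths in m; the calibration is good to about 2 mm. A picture is of the moment at which its call begins: read the wrist's pose just before it. camera_model takes no time and is no camera call; for the wrist camera it gives the pose at the moment of the call.
- robot.job_done(): hands the job in; it is judged then, once.
The state is a dict: "clock": time; "qpos": joint angles; "qd": joint speeds; "joint_torque": joint torques, N m; "tcp_pos": TCP position; "eef_rot": TCP orientation; "contact_force": force on the tool from outside, world axes, zero at the start; "ft_torque": the same for the moment, N m; "opening": finger opening in m; "grasp_force": force on a finger pad.
Only numpy, scipy, OpenCV 4.12 (cv2) and the standard library are available. Lean on these libraries where they do the work, as an engineer would, in place of code of your own. Each camera call takes 0.05 s, during which the arm holds its last target. There are 200 camera calls.

## Task

A narrow steel beaker stands loose inside a wide one in the sloping draining cradle. Draw the narrow one out while the wide one stays in the cradle, and stand both beakers upright, mouth up, at the free ends of the grey trays, each in the row of its own size. Set them down rather than dropping them, and do not disturb the beakers already in the rows or the other things on the worktop.

Things in the scene. Friction and masses are not known exactly. Their poses are not given: they have to be found in the camera images.
- narrow_nest_mid (a point): Narrow beaker of the nest: steel, 44 mm diameter, 145 mm tall, wall 3 mm, floor 4 mm thick, 80 to 150 g. Loose inside the wide nested beaker (bore 56 mm; it leans on the bore's lower side), its top 59 mm stick out. Point on its axis half-way up (72.5 mm from its underside); z along its axis toward the mouth, at first leaning 35 degrees.
- wide_nest_mid (a point): Wide beaker of the nest: steel, 62 mm diameter, 90 mm tall, wall 3 mm, floor 4 mm thick, 80 to 150 g. Loose in the cradle's pocket, its top 45 mm clear of the pocket walls. Point on its axis half-way up (45 mm from its underside); z along its axis toward the mouth, at first leaning 35 degrees.
- cradle_pocket (a point): Fixed sloping cradle, foot plate 125 x 100 mm. Point: centre of its pocket's floor, 42 mm above the worktop. z is vertical, y level across the pocket; the pocket's axis, toward the mouths, is (-0.573, 0, 0.820) in these axes (35 degrees from vertical, toward the robot). Along it the front plate reaches 45 mm and the side walls (75 mm over both) 36 mm; open behind and above.
- wide_tray: Shallow grey tray of the wide row, fixed: 84 (x) by 270 (y) mm, rim 14 mm high, inside lane 76 x 262 mm, floor 4 mm above the worktop. Two wide beakers stand at its -y end and middle; its +y end is free. Origin: centre of the underside, y along the row, z up. It may be the nearer or the farther tray.
- wide_tray_free (a point): Middle of the free place in the wide row, on the tray floor (tray x = 0, y = +85 mm).
- narrow_tray: Shallow grey tray of the narrow row, fixed: 66 (x) by 250 (y) mm, rim 14 mm high, inside lane 58 x 242 mm (too narrow for a wide beaker), floor 4 mm above the worktop. Two narrow beakers stand at its -y end and middle; its +y end is free. Origin: centre of the underside, y along the row, z up.
- narrow_tray_free (a point): Middle of the free place in the narrow row, on the tray floor (tray x = 0, y = +80 mm).
- wide_a_mid (a point): Beaker already standing loose at the -y end of the wide row, same as the nested wide one (62 mm diameter, 90 mm tall). Point on its axis half-way up, z toward its mouth.
- wide_b_mid (a point): Beaker already standing loose in the middle of the wide row, same as the nested wide one (62 mm diameter, 90 mm tall). Point on its axis half-way up, z toward its mouth.
- narrow_a_mid (a point): Beaker already standing loose at the -y end of the narrow row, same as the nested narrow one (44 mm diameter, 145 mm tall). Point on its axis half-way up, z toward its mouth.
- narrow_b_mid (a point): Beaker already standing loose in the middle of the narrow row, same as the nested narrow one (44 mm diameter, 145 mm tall). Point on its axis half-way up, z toward its mouth.
- specimen_cup_1: Bystander: lidded specimen cup, 62 mm round, 72 mm tall; origin at the centre of its underside.
- immersion_oil: Bystander: small dropper bottle, 35 mm wide, 86 mm tall; origin at the centre of its underside.
- strip_tube_1: Bystander: white capped plastic tube, 53 mm wide, 126 mm tall; origin at the centre of its underside.
Not all that is in view belongs to the job. What is shaped like the part that bears narrow_a_mid but orange is not meant.

How it is judged:
By the outcome, as a careful person would: the job done as asked, in the order asked, and still so for the second after the job is handed in, with the robot touching nothing.
It also fails if it takes over 64 s, if anything falls off the work surface, if the arm or the gripper's body presses on something with over 40 N, if the wrist force passes 120 N, or if a joint passes its speed limit or range.

## Working session

There is one attempt and no reset: what is moved stays moved. The work goes in short steps, Python scripts to look and compute and a tool call to move; the robot and the scene stay as the last step left them, time stands still between calls to the robot, and variables do not carry over. Pictures are saved under pics/ and viewed, at most 11 in all, crops included, and the job is handed in when it is done.

Besides the shell and the picture viewer there is one more tool, called after ">>>" by a JSON object that holds its "method" and its "body", one argument or row to a line. play_rows: Moves the arm, as the interface text tells. Its arguments: {"type":"object","properties":{"moves":{"type":"array","items":{"type":"array","items":{"type":"array","items":{"type":"number"}}}},"grip_force":{"type":"number"}},"required":["moves"]}

```bash
mkdir -p pics; python3 - <<'E'
from workcell import sense,cams,robot
import cv2,numpy as np
for n in ["scene","top"]:
    m=cams.camera_model(n);print(n,m)
    im=cams.get_image(n);cv2.imwrite(f"pics/{n}0.png",im[:,:,::-1])
s=sense();print(s)
E
```

```text
scene {'camera_matrix': array([[467.84071417,   0.        , 311.81966162],
       [  0.        , 467.84071417, 206.68448385],
       [  0.        ,   0.        ,   1.        ]]), 'eye': array([-0.2273887 ,  0.85426093,  0.62899664]), 'orientation': array([-0.19597605,  0.4961223 ,  0.78827742, -0.3067161 ])}
top {'camera_matrix': array([[402.12566306,   0.        , 317.55268529],
       [  0.        , 402.12566306, 208.14507016],
       [  0.        ,   0.        ,   1.        ]]), 'eye': array([0.34406243, 0.05213314, 1.1871394 ]), 'orientation': array([ 0.07161785, -0.0691442 , -0.6945321 ,  0.71254131])}
{'clock': 0.1, 'qpos': array([-1.26630608e+00,  2.91269868e-01, -1.54031591e-01,  1.12667343e+00,
        6.39827355e-06,  1.43151337e+00]), 'qd': array([ 0.00099319, -0.00188059,  0.00315791,  0.00170767, -0.00075884,
       -0.00091962]), 'joint_torque': array([ 1.80489256e-03, -5.37978995e+01,  3.31918037e+01,  9.30580980e-03,
       -2.64405471e-04, -1.70927422e-05]), 'tcp_pos': array([ 0.22530899, -0.47378054,  0.23077305]), 'eef_rot': array([ 9.75483832e-01,  2.20070323e-01, -4.54331022e-05, -5.87534550e-04]), 'contact_force': array([ 0.40972299,  0.7519464 , -0.57103479]), 'ft_torque': array([ 0.00340817,  0.00500866, -0.01251241]), 'grasp_force': 0.0, 'opening': 0.08535593455957098}
```

View pics/scene0.png

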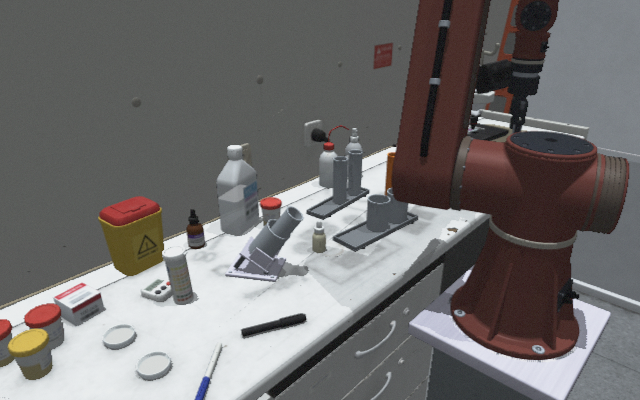

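View pics/top0.png

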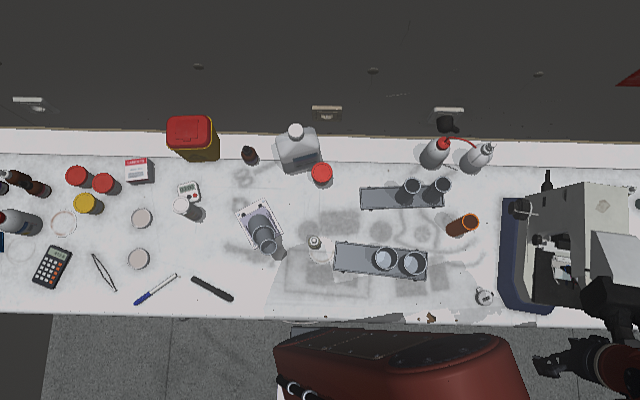

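```bash
python3 - <<'E'
import cv2
t=cv2.imread("pics/top0.png")[160:285,225:360];s=cv2.imread("pics/scene0.png")[190:290,215:425]
cv2.imwrite("pics/c1.png",cv2.resize(t,None,fx=4.4,fy=4.4,interpolation=cv2.INTER_CUBIC))
cv2.imwrite("pics/c2.png",cv2.resize(s,None,fx=3.8,fy=3.8,interpolation=cv2.INTER_CUBIC))
E
cat >h.py <<'E'
import numpy as np,cv2
from scipy.spatial.transform import Rotation as R
from workcell import sense,cams,robot
def ray(n,u,v,m=None):
    m=m or cams.camera_model(n);K=m["camera_matrix"]
    d=np.array([(u-K[0,2])/K[0,0],-(v-K[1,2])/K[1,1],-1]);return m["eye"],R.from_quat(m["orientation"]).apply(d)
def onz(n,u,v,z,m=None):
    e,d=ray(n,u,v,m);return e+d*(z-e[2])/d[2]
def proj(n,p,m=None):
    m=m or cams.camera_model(n);K=m["camera_matrix"]
    c=R.from_quat(m["orientation"]).inv().apply(np.asarray(p)-m["eye"]);return K[0,0]*c[0]/-c[2]+K[0,2],K[1,1]*c[1]/c[2]+K[1,2]
E
python3 - <<'E'
from h import *
np.set_printoptions(precision=4,suppress=True)
t=cv2.imread("pics/top0.png")
# tray dark mask
hsv=cv2.cvtColor(t,cv2.COLOR_BGR2HSV)
m=((hsv[...,2]<150)).astype(np.uint8)
m[:160]=0;m[290:]=0
n,l,st,c=cv2.connectedComponentsWithStats(m)
for i in range(1,n):
    if st[i,4]>250: print(st[i],c[i])
for (u,v) in [(360,188),(334,241),(427,280),(333,273),(360,207),(445,208)]: print(u,v,onz("top",u,v,0.014))
E
```

```text
[126 160  29  26 277] [145.8087 175.4296]
[261 160  64  16 472] [296.4513 165.3941]
[455 160  35  16 322] [470.8385 166.1925]
[  0 170  52  29 845] [ 23.7053 184.0592]
[ 497  170  143  120 8992] [551.293  241.6169]
[ 359  175   93   37 2158] [404.6168 195.4171]
[180 182  26  42 383] [194.7598 209.1149]
[  0 209  43  44 992] [ 19.0111 224.4758]
[ 246  210   55   57 1145] [267.2279 236.9817]
[442 213  36  26 544] [459.0239 225.1121]
[ 332  241   96   49 2319] [380.069  261.7654]
[ 32 245  41  45 890] [ 52.0528 267.0416]
[307 260  27  25 345] [319.6174 271.9159]
360 188 [ 0.6461 -0.0667  0.014 ]
334 241 [0.4842 0.0087 0.014 ]
427 280 [ 0.3786 -0.2603  0.014 ]
333 273 [0.3916 0.0099 0.014 ]
360 207 [ 0.5878 -0.0669  0.014 ]
445 208 [ 0.5912 -0.3198  0.014 ]
```

View pics/c1.png

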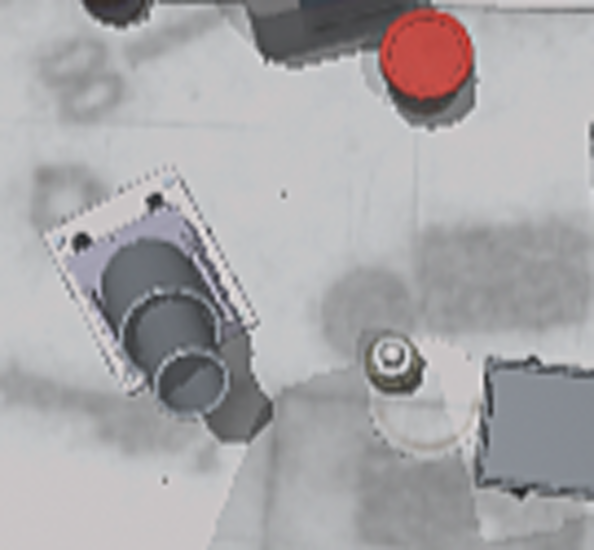

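View pics/c2.png

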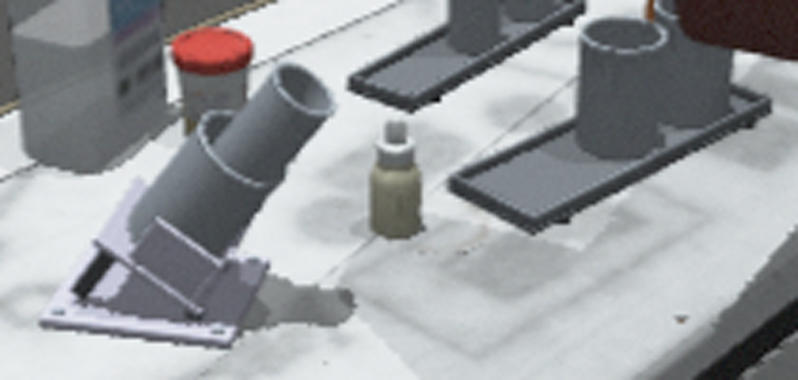

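```bash
python3 - <<'E'
from h import *
np.set_printoptions(precision=4,suppress=True)
def tri(a,b):
    e1,d1=ray("top",*a);e2,d2=ray("scene",*b);d1/=np.linalg.norm(d1);d2/=np.linalg.norm(d2)
    s=np.linalg.lstsq(np.c_[d1,-d2],e2-e1,rcond=None)[0];p=e1+s[0]*d1;q=e2+s[1]*d2;return (p+q)/2,np.linalg.norm(p-q)
C=lambda x,y:(225+x/4.4-.4,160+y/4.4-.4)
D=lambda x,y:(215+x/3.8-.4,190+y/3.8-.4)
print("nmouth",tri(C(190,382),D(305,92)), onz("top",*C(190,382),.161))
print("wmouth",onz("top",*C(170,335),.116))
P=np.array([onz("top",*C(*p),.005) for p in [(42,232),(172,168),(258,325),(130,393)]]);print(P,P.mean(0))
for i in range(4):d=P[(i+1)%4]-P[i];print(np.linalg.norm(d),np.degrees(np.arctan2(d[1],d[0])))
print("wide tray edge",[onz("top",*C(*p),.014) for p in [(487,358),(478,488)]])
print("oil",onz("top",*C(390,355),.086),"cup",onz("top",*C(426,55),.072))
t=cv2.imread("pics/top0.png");hsv=cv2.cvtColor(t,cv2.COLOR_BGR2HSV)
m=(hsv[...,2]<150).astype(np.uint8)
n,l,st,c=cv2.connectedComponentsWithStats(m)
for seed in [(350,260),(380,195)]:
    i=l[seed[1],seed[0]]
    if i==0:print("bg");continue
    pts=np.argwhere(l==i)[:,::-1].astype(np.float32);print(st[i]);
    w=np.array([onz("top",*p,.010)[:2] for p in pts])
    r=cv2.minAreaRect((w*1000).astype(np.float32));print(r,cv2.boxPoints(r))
# rims: bright wide mouths
for nm,z,px in [("wide b",.094,(385,258)),("wide a",.094,(413,263)),("nb",.149,(412,185)),("na",.149,(442,184))]:print(nm,onz("top",*px,z))
cv2.imwrite("pics/c3.png",cv2.resize(t[165:285,325:460],None,fx=5,fy=5,interpolation=cv2.INTER_CUBIC))
E
```

```text
nmouth (array([0.4482, 0.183 , 0.157 ]), np.float64(0.0015547471519158794)) [0.4484 0.183  0.161 ]
wmouth [0.4813 0.2023 0.116 ]
[[0.5637 0.3087 0.005 ]
 [0.6106 0.2226 0.005 ]
 [0.5038 0.159  0.005 ]
 [0.4559 0.2426 0.005 ]] [0.5335 0.2332 0.005 ]
0.0980224784936186 -61.43984518709267
0.12426813314692003 -149.25050112669595
0.09630439178650832 119.83634862161912
0.1264888770930132 31.500892505397093
wide tray edge [array([0.4844, 0.0049, 0.014 ]), array([0.3987, 0.0094, 0.014 ])]
oil [0.4761 0.0684 0.086 ] cup [0.6756 0.0506 0.072 ]
[ 332  241   96   54 2336]
((423.5315246582031, -125.19282531738281), (276.74365234375, 126.34346771240234), 80.78455352783203) [[ 339.0153 -251.6619]
 [ 463.728  -271.8955]
 [ 508.0478    1.2763]
 [ 383.335    21.5098]]
[ 359  175   93   37 2158]Traceback (most recent call last):
  File "<stdin>", line 21, in <module>
  File "h.py", line 8, in onz
    e,d=ray(n,u,v,m);return e+d*(z-e[2])/d[2]
        ~~~^^^^^^^^^
  File "h.py", line 5, in ray
    m=m or cams.camera_model(n);K=m["camera_matrix"]
           ~~~~~~~~~~~~~~~~~^^^
ValueError: time passes only in moves, steps and waits
```

```bash
sed -i 's/^def ray/MM={}\ndef gm(n):\n    if n not in MM: MM[n]=cams.camera_model(n)\n    return MM[n]\ndef ray/; s/m or cams.camera_model(n)/m or gm(n)/' h.py
python3 - <<'E'
from h import *
t=cv2.imread("pics/top0.png")
cv2.imwrite("pics/c3.png",cv2.resize(t[165:285,325:460],None,fx=5,fy=5,interpolation=cv2.INTER_CUBIC))
E
```

```text
(no output)
```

View pics/c3.png

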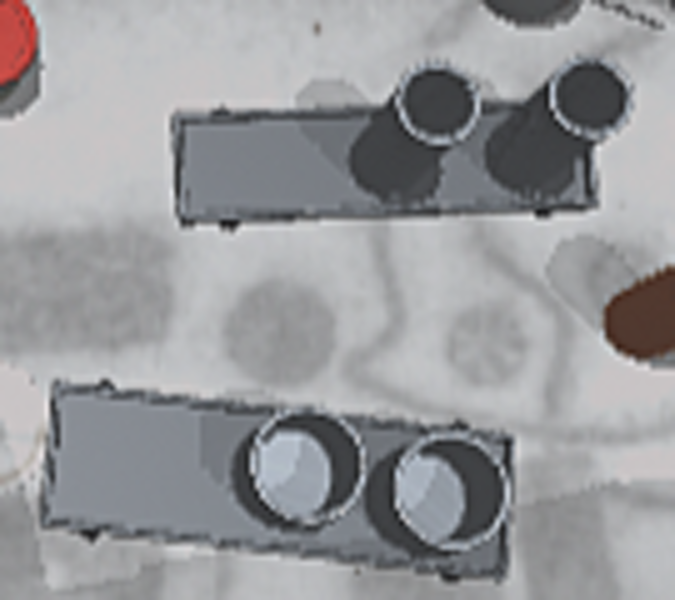

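```bash
cat >>h.py <<'E'
def plan(targets,pos=None,q=None,dmm=30,ddeg=6.5,g=-1,quiet=False):
    """targets: list of (pos, Rotation); prints rounded rows from the measured (or given) pose"""
    if pos is None: s=sense();pos,q=s["tcp_pos"],s["eef_rot"]
    p=np.array(pos,float);r=R.from_quat(q);rows=[]
    for tp,tr in targets:
        tp=np.array(tp);n=int(np.ceil(max(np.linalg.norm(tp-p)*1e3/dmm,np.degrees((r.inv()*tr).magnitude())/ddeg,1)))
        for k in range(n,0,-1):
            d=np.round(r.inv().apply(tp-p)/k*1e3,0 if k>1 else 1);w=np.round(np.degrees((r.inv()*tr).as_rotvec())/k,1)
            rows.append([*d.tolist(),*w.tolist(),g]);p=p+r.apply(d/1e3);r=r*R.from_rotvec(np.radians(w))
    print(len(rows));
    for i in range(0,len(rows),12): print("[["+",".join("["+",".join(f"{x:g}" for x in w)+"]" for w in rows[i:i+12])+"]]")
def frame(z,y):
    z=np.array(z,float);z/=np.linalg.norm(z);y=np.array(y,float);y-=z*(y@z);y/=np.linalg.norm(y)
    return R.from_matrix(np.c_[np.cross(y,z),y,z])
az=np.radians(30.2);c,s_=np.cos(az),np.sin(az)
A=np.array([-.5736*c,-.5736*s_,.8192])
RC=frame(-A,[-s_,c,0])
M=np.array([.448,.183,.160])
def down(yaw): return frame([0,0,-1],[np.cos(yaw),np.sin(yaw),0])
E
python3 - <<'E'
from h import *
np.set_printoptions(precision=4,suppress=True)
Z=.014
for nm,P,off,L,W in [("wide",[(52,383),(512,435),(503,578),(42,525)],.085,270,84),("narrow",[(172,115),(588,100),(598,208),(180,222)],.080,250,66)]:
    w=np.array([onz("top",325+x/5-.4,165+y/5-.4,Z) for x,y in P])
    e=[np.linalg.norm(w[(i+1)%4]-w[i]) for i in range(4)]
    d=(w[0]+w[3]-w[1]-w[2])[:2];d/=np.linalg.norm(d);fe=(w[0]+w[3])[:2]/2
    print(nm,w[:,:2].tolist(),np.array(e),"dir",np.degrees(np.arctan2(d[1],d[0])),"free",fe-d*(L/2000-off),"from centre",w.mean(0)[:2]+d*off)
for nm,x,y,z in [("wide b",306,467,.094),("wide a",451,491,.094),("nb",438,103,.149),("na",592,97,.149)]:print(nm,onz("top",325+x/5-.4,165+y/5-.4,z))
s=sense();p=s["tcp_pos"]
mid=R.from_quat(s["eef_rot"])
yaw=lambda d:down(np.radians(d))
plan([([.30,-.35,.33],yaw(-20)),([.38,-.1,.34],yaw(40)),([.40,.08,.30],yaw(105)),(M+.06*A,RC)])
E
```

```text
wide [[0.4836699041144379, 0.005735087854221166], [0.4601331411962401, -0.2625873461785817], [0.3779172830876293, -0.2551092240536], [0.40124806727906237, 0.010100338937842152]] [0.2694 0.0826 0.2662 0.0825] dir 84.97980000637037 free [ 0.4381 -0.0419] from centre [ 0.4382 -0.0408]
narrow [[0.6472497015792252, -0.06364315932944345], [0.6629377675188373, -0.3140087979747297], [0.5965884063231215, -0.3175918878863141], [0.5817338194213071, -0.06874711884810461]] [0.2509 0.0664 0.2493 0.0657] dir 93.50110186210311 free [ 0.6172 -0.1111] from centre [ 0.6172 -0.1111]
wide b [ 0.4321 -0.1293  0.094 ]
wide a [ 0.4212 -0.2074  0.094 ]
nb [ 0.6226 -0.1919  0.149 ]
na [ 0.628  -0.2741  0.149 ]
33
[[[17,-11,-14,-0,-0,-6.4,-1],[18,-9,-14,-0,-0,-6.4,-1],[19,-7,-14,-0,-0,-6.4,-1],[20,-5,-14,-0,-0,-6.3,-1],[21,-3,-14,-0,-0,-6.4,-1],[21,-1,-15,-0,-0,-6.3,-1],[21.1,1.5,-14.1,-0,-0.1,-6.4,-1],[26,-1,-1,-0,0,-6,-1],[26,2,-1,-0,0,-6,-1],[26,4,-1,-0,0,-6,-1],[25,7,-1,-0,0,-6,-1],[24,10,-1,-0,0,-6,-1]]]
[[[23,12,-1,-0,-0,-6,-1],[22,15,-1,-0,-0,-6,-1],[20,17,-1,-0,-0,-6,-1],[19,19,-1,-0,-0,-6,-1],[16.5,20.7,-1.2,-0.1,-0,-6,-1],[12,13,4,0,0,-6.5,-1],[11,14,4,0,0,-6.5,-1],[9,16,4,0,0,-6.5,-1],[7,17,4,0,0,-6.5,-1],[6,17,4,0,0,-6.5,-1],[4,18,4,0,0,-6.5,-1],[1,18,4,0,0,-6.5,-1]]]
[[[-0,18,4,0,0,-6.5,-1],[-3,18,4,0,0,-6.5,-1],[-4.5,17.6,4.1,0,0,-6.5,-1],[-7,13,15,-0.8,-5.8,-2.5,-1],[-6,13,16,-0.8,-5.8,-2.4,-1],[-4,12,17,-0.8,-5.8,-2.5,-1],[-3,12,17,-0.7,-5.8,-2.4,-1],[-2,11,17,-0.8,-5.8,-2.5,-1],[-0.6,10.7,18.2,-0.7,-5.7,-2.4,-1]]]
```

>>> {"method": "play_rows", "body": {
  "moves": [
    [[17,-11,-14,0,0,-6.4,-1],[18,-9,-14,0,0,-6.4,-1],[19,-7,-14,0,0,-6.4,-1],[20,-5,-14,0,0,-6.3,-1],[21,-3,-14,0,0,-6.4,-1],[21,-1,-15,0,0,-6.3,-1],[21,1.5,-14,0,0,-6.4,-1],[26,-1,-1,0,0,-6,-1],[26,2,-1,0,0,-6,-1],[26,4,-1,0,0,-6,-1],[25,7,-1,0,0,-6,-1],[24,10,-1,0,0,-6,-1]]
  ]
}}

```text
clock: 1.3
tcp_pos: [0.3399, -0.2251, 0.3352]
eef_rot: [0.641, 0.768, 0.0, -0.0]
contact_force: [0.4, -0.5, 0.1]
opening: 0.0853
grasp_force: 0.0
```

>>> {"method": "play_rows", "body": {
  "moves": [
    [[23,12,-1,0,0,-6,-1],[22,15,-1,0,0,-6,-1],[20,17,-1,0,0,-6,-1],[19,19,-1,0,0,-6,-1],[16.5,21,-1,0,0,-6,-1],[12,13,4,0,0,-6.5,-1],[11,14,4,0,0,-6.5,-1],[9,16,4,0,0,-6.5,-1],[7,17,4,0,0,-6.5,-1],[6,17,4,0,0,-6.5,-1],[4,18,4,0,0,-6.5,-1],[1,18,4,0,0,-6.5,-1]]
  ]
}}

```text
clock: 2.5
tcp_pos: [0.3944, 0.0265, 0.312]
eef_rot: [0.037, 0.999, 0.0, -0.0]
contact_force: [0.1, -0.3, -0.7]
opening: 0.0857
grasp_force: 0.0
```

```bash
python3 - <<'E'
from h import *
s=sense();print(s["tcp_pos"],s["qpos"],s["clock"],s["contact_force"])
plan([([.395,.10,.29],down(np.radians(110))),(M+.06*A,RC)])
E
```

```text
[0.39440349 0.02649968 0.31195622] [-1.18386618e-01  4.27713118e-03 -2.84242447e-01  1.28274888e+00
 -8.33761403e-06 -4.49881329e-02] 2.5 [ 0.07973392 -0.32319935 -0.707505  ]
10
[[[1,18,5,0,-0,-6.1,-1],[-1,18,6,0,-0,-6,-1],[-3,19,5,0,-0,-6.1,-1],[-3.9,17.8,6,0,-0,-6,-1],[-7,9,13,-0.5,-5.8,-1.6,-1],[-6,9,14,-0.5,-5.8,-1.7,-1],[-5,8,15,-0.5,-5.8,-1.6,-1],[-4,8,16,-0.5,-5.8,-1.7,-1],[-2,8,16,-0.6,-5.9,-1.6,-1],[-1.5,7.5,16,-0.5,-5.8,-1.7,-1]]]
```

>>> {"method": "play_rows", "body": {
  "moves": [
    [[1,18,5,0,0,-6.1,-1],[-1,18,6,0,0,-6,-1],[-3,19,5,0,0,-6.1,-1],[-4,18,6,0,0,-6,-1],[-7,9,13,-0.5,-5.8,-1.6,-1],[-6,9,14,-0.5,-5.8,-1.7,-1],[-5,8,15,-0.5,-5.8,-1.6,-1],[-4,8,16,-0.5,-5.8,-1.7,-1],[-2,8,16,-0.6,-5.9,-1.6,-1],[-1.5,7.5,16,-0.5,-5.8,-1.7,-1],[0,0,0,0,0,0,-1],[0,0,0,0,0,0,-1]]
  ]
}}

```text
clock: 3.7
tcp_pos: [0.4191, 0.1645, 0.2097]
eef_rot: [-0.246, 0.922, 0.077, 0.289]
contact_force: [1.5, 0.8, 0.9]
opening: 0.0855
grasp_force: 0.0
```

```bash
python3 - <<'E'
from h import *
np.set_printoptions(precision=4,suppress=True)
s=sense();print(s["tcp_pos"],s["qpos"],s["clock"],s["contact_force"])
print("ori err deg",np.degrees((R.from_quat(s["eef_rot"]).inv()*RC).as_rotvec()), "pos err", M+.06*A-s["tcp_pos"])
m=cams.camera_model("wrist");im=cams.get_image("wrist");cv2.imwrite("pics/w1.png",im[:,:,::-1])
import pickle;pickle.dump(m,open("w1.pkl","wb"))
print(proj("wrist",M,m),proj("wrist",M-.059*A,m))
E
```

```text
[0.4191 0.1645 0.2097] [-0.002  -0.2583 -0.9894  0.2974  0.2893 -0.4424] 3.7 [1.5423 0.7803 0.9406]
ori err deg [-0.1924 -0.1775 -0.2653] pos err [-0.0008  0.0012 -0.0005]
(np.float64(319.34126867319486), np.float64(219.02263398487187)) (np.float64(318.87713513003456), np.float64(191.6021771837377))
```

View pics/w1.png

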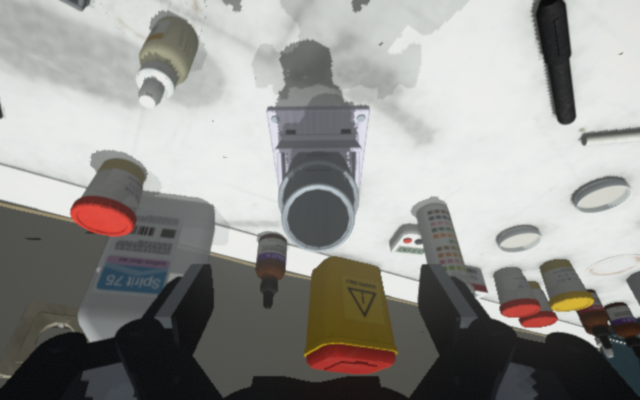

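```bash
python3 - <<'E'
from h import *
plan([(M-.047*A,RC)],dmm=15)
E
```

```text
8
[[[0,0,13,-0,-0,-0,-1],[0,0,14,-0,-0,-0,-1],[0,0,13,-0,-0,-0,-1],[0,1,14,-0,-0,-0,-1],[1,0,13,-0.1,-0,-0.1,-1],[0,1,14,-0,-0,-0,-1],[1,0,13,-0.1,-0,-0.1,-1],[0.2,0.5,13.7,-0,-0.1,-0,-1]]]
```

>>> {"method": "play_rows", "body": {
  "moves": [
    [[0,0,13,0,0,0,-1],[0,0,14,0,0,0,-1],[0,0,13,0,0,0,-1],[0,1,14,0,0,0,-1],[1,0,13,0,0,0,-1],[0,1,14,0,0,0,-1],[0,0,13,0,0,0,-1],[0,0,14,0,0,0,-1],[0,0,0,0,0,0,-1]]
  ]
}}

```text
clock: 4.65
tcp_pos: [0.4738, 0.1975, 0.1206]
eef_rot: [-0.247, 0.921, 0.077, 0.29]
contact_force: [-0.1, -0.0, 0.5]
opening: 0.0853
grasp_force: 0.0
```

>>> {"method": "play_rows", "body": {
  "moves": [
    [[0,0,0,0,0,0,1],[0,0,0,0,0,0,1],[0,0,0,0,0,0,1],[0,0,0,0,0,0,1],[0,0,0,0,0,0,1],[0,0,0,0,0,0,1],[0,0,0,0,0,0,1],[0,0,0,0,0,0,1]]
  ],
  "grip_force": 50
}}

```text
clock: 5.45
tcp_pos: [0.4718, 0.1972, 0.1216]
eef_rot: [-0.247, 0.921, 0.077, 0.291]
contact_force: [-3.6, -3.1, 7.1]
opening: 0.0437
grasp_force: 49.4
```

>>> {"method": "play_rows", "body": {
  "moves": [
    [[0,0,-4,0,0,0,1],[0,0,-8,0,0,0,1],[0,0,-10,0,0,0,1],[0,0,-10,0,0,0,1],[0,0,-10,0,0,0,1],[0,0,-10,0,0,0,1]]
  ]
}}

```text
clock: 6.05
tcp_pos: [0.4448, 0.1821, 0.1638]
eef_rot: [-0.246, 0.921, 0.077, 0.29]
contact_force: [0.9, 0.9, -0.3]
opening: 0.0437
grasp_force: 51.2
```

```bash
python3 - <<'E'
from h import *
im=cams.get_image("scene");cv2.imwrite("pics/s2.png",cv2.resize(im[150:300,200:400,::-1],None,fx=3.5,fy=3.5))
s=sense();print(s["tcp_pos"],s["qpos"],s["contact_force"])
E
```

```text
[0.4446334  0.18194831 0.16468242] [ 0.05758226 -0.10522229 -1.03698439  0.07897622  0.25956504 -0.39046769] [ 0.15617929 -0.43017242 -0.04391976]
```

View pics/s2.png

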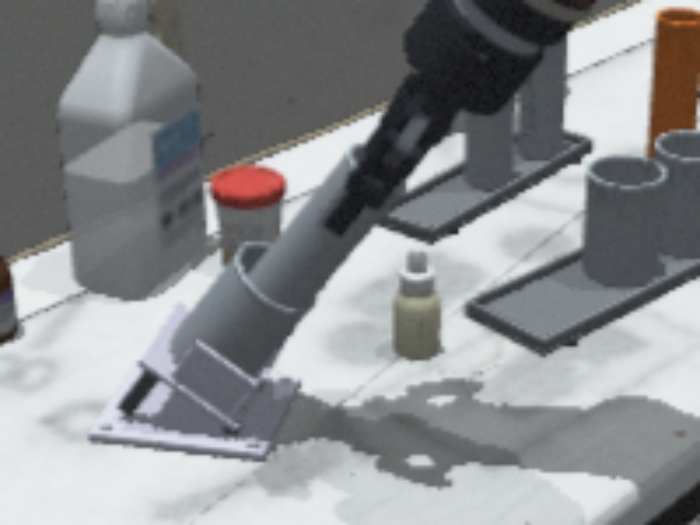

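>>> {"method": "play_rows", "body": {
  "moves": [
    [[0,0,-14,0,0,0,1],[0,0,-14,0,0,0,1],[0,0,-14,0,0,0,1],[0,0,-14,0,0,0,1],[0,0,0,0,0,0,1]]
  ]
}}

```text
clock: 6.6
tcp_pos: [0.4175, 0.166, 0.2102]
eef_rot: [-0.246, 0.921, 0.077, 0.291]
contact_force: [0.4, -0.4, -1.1]
opening: 0.0435
grasp_force: 51.4
```

```bash
cat >>h.py <<'E'
NF=np.array([.6172,-.1111,0]);WF=np.array([.4382,-.0414,0])
PN=np.radians(183.5);PW=np.radians(175)
E
python3 - <<'E'
from h import *
s=sense();print(s["tcp_pos"],s["qpos"],s["contact_force"],s["opening"])
plan([(s["tcp_pos"]+[0,0,.06],R.from_quat(s["eef_rot"])),([.46,.12,.31],down(np.radians(130))),(NF+[0,0,.28],down(PN))],g=1)
E
```

```text
[0.41749402 0.1659753  0.21015774] [ 0.00231865 -0.26454506 -0.99540501  0.29190179  0.28825571 -0.43877413] [ 0.43738975 -0.41249128 -1.08694773] 0.04345295436826961
19
[[[-11,-0,-16,0,0,0,1],[-12,-0,-17,0,0,0,1],[-11.5,-0.1,-16.1,0,0,0,1],[-6,-10,-4,-0.5,5.8,-1.6,1],[-5,-10,-5,-0.5,5.8,-1.6,1],[-4,-10,-5,-0.5,5.8,-1.6,1],[-3,-11,-6,-0.6,5.9,-1.7,1],[-2,-11,-6,-0.5,5.8,-1.6,1],[-2.1,-10.2,-6.4,-0.6,5.9,-1.7,1],[3,-28,3,0,-0,-5.3,1],[5,-27,3,0,-0,-5.4,1],[8,-27,3,0,-0,-5.3,1]]]
[[[10,-26,3,0,-0,-5.4,1],[13,-25,3,0,0,-5.3,1],[15,-24,3,0,0,-5.4,1],[17,-22,3,0,0,-5.3,1],[19,-20,3,0,0,-5.4,1],[21,-18,3,0,0,-5.3,1],[23.1,-16.5,2.9,0,0,-5.4,1]]]
```

>>> {"method": "play_rows", "body": {
  "moves": [
    [[-11,0,-16,0,0,0,1],[-12,0,-17,0,0,0,1],[-11.5,0,-16,0,0,0,1],[-6,-10,-4,-0.5,5.8,-1.6,1],[-5,-10,-5,-0.5,5.8,-1.6,1],[-4,-10,-5,-0.5,5.8,-1.6,1],[-3,-11,-6,-0.6,5.9,-1.7,1],[-2,-11,-6,-0.5,5.8,-1.6,1],[-2,-10,-6.5,-0.6,5.9,-1.7,1],[3,-28,3,0,0,-5.3,1],[5,-27,3,0,0,-5.4,1],[8,-27,3,0,0,-5.3,1]]
  ]
}}

```text
clock: 7.8
tcp_pos: [0.5084, 0.051, 0.2981]
eef_rot: [-0.472, 0.882, 0.001, -0.002]
contact_force: [0.5, 0.2, -1.1]
opening: 0.0435
grasp_force: 51.4
```

>>> {"method": "play_rows", "body": {
  "moves": [
    [[10,-26,3,0,0,-5.4,1],[13,-25,3,0,0,-5.3,1],[15,-24,3,0,0,-5.4,1],[17,-22,3,0,0,-5.3,1],[19,-20,3,0,0,-5.4,1],[21,-18,3,0,0,-5.3,1],[23,-16.5,3,0,0,-5.4,1],[0,0,0,0,0,0,1],[0,0,0,0,0,0,1]]
  ]
}}

```text
clock: 8.7
tcp_pos: [0.6174, -0.1105, 0.2766]
eef_rot: [0.728, -0.685, -0.002, 0.001]
contact_force: [-0.2, 0.3, -2.0]
opening: 0.0437
grasp_force: 51.5
```

```bash
python3 - <<'E'
from h import *
s=sense();print(s["tcp_pos"],s["qpos"],s["clock"],s["opening"])
im=cams.get_image("scene");cv2.imwrite("pics/s3.png",cv2.resize(im[100:240,250:450,::-1],None,fx=3.5,fy=3.5))
plan([(NF+[0,0,.115],down(PN))],g=1,dmm=20)
E
```

```text
[ 0.61743238 -0.1104984   0.27664278] [-2.93380748e-01  4.81355979e-01  2.51126288e-01  1.34495190e+00
 -3.75350625e-04 -1.92464802e+00] 8.7 0.04368178835271641
9
[[[0,-0,18,0,0,0,1],[0,-0,18,0,0,0,1],[0,-0,18,0,0,0,1],[0,-0,18,0,0,0,1],[0,-0,18,0,0,0,1],[0,-0,18,0.1,0,0,1],[0,-0,18,0,0,0,1],[1,-0,18,0.1,0,0,1],[0.4,-0.4,18.2,0,0.1,0,1]]]
```

View pics/s3.png

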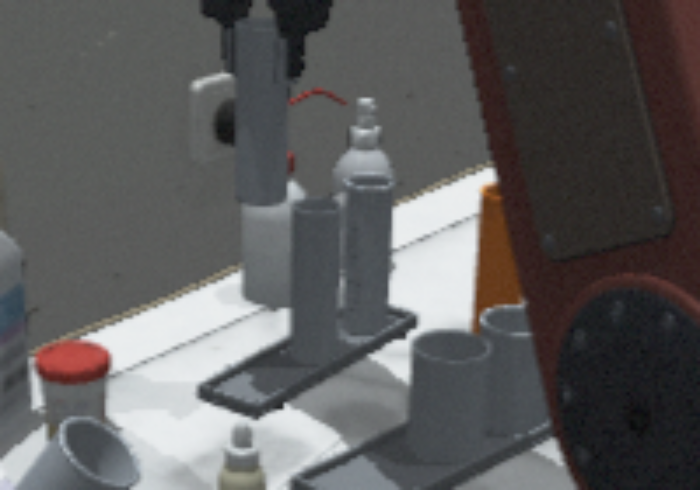

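>>> {"method": "play_rows", "body": {
  "moves": [
    [[0,0,18,0,0,0,1],[0,0,18,0,0,0,1],[0,0,18,0,0,0,1],[0,0,18,0,0,0,1],[0,0,18,0,0,0,1],[0,0,18,0.1,0,0,1],[0,0,18,0,0,0,1],[1,0,18,0.1,0,0,1],[0,0,15,0,0,0,1],[0,0,3,0,0,0,1],[0,0,0,0,0,0,1]]
  ]
}}

```text
clock: 9.85
tcp_pos: [0.6168, -0.1105, 0.1162]
eef_rot: [0.729, -0.685, -0.0, -0.0]
contact_force: [0.1, -0.3, -0.9]
opening: 0.0435
grasp_force: 51.5
```

>>> {"method": "play_rows", "body": {
  "moves": [
    [[0,0,3,0,0,0,1],[0,0,3,0,0,0,1],[0,0,2,0,0,0,1],[0,0,0,0,0,0,1]]
  ]
}}

```text
clock: 10.25
tcp_pos: [0.6171, -0.1112, 0.1081]
eef_rot: [0.729, -0.685, 0.0, -0.0]
contact_force: [-0.1, 0.3, -2.0]
opening: 0.0434
grasp_force: 51.5
```

>>> {"method": "play_rows", "body": {
  "moves": [
    [[0,0,1.5,0,0,0,1],[0,0,1.5,0,0,0,1],[0,0,0,0,0,0,1]]
  ]
}}

```text
clock: 10.55
tcp_pos: [0.6171, -0.1113, 0.105]
eef_rot: [0.729, -0.685, -0.0, -0.0]
contact_force: [-0.4, -0.9, -1.0]
opening: 0.0436
grasp_force: 51.5
```

>>> {"method": "play_rows", "body": {
  "moves": [
    [[0,0,1.5,0,0,0,1],[0,0,0,0,0,0,1]]
  ]
}}

```text
clock: 10.75
tcp_pos: [0.6171, -0.1112, 0.1035]
eef_rot: [0.729, -0.685, 0.0, -0.0]
contact_force: [-0.8, -0.5, -1.1]
opening: 0.0435
grasp_force: 51.5
```

>>> {"method": "play_rows", "body": {
  "moves": [
    [[0,0,1.5,0,0,0,1],[0,0,0,0,0,0,1]]
  ]
}}

```text
clock: 10.95
tcp_pos: [0.6173, -0.1113, 0.1028]
eef_rot: [0.729, -0.685, 0.0, -0.001]
contact_force: [-1.9, 0.2, 5.0]
opening: 0.0438
grasp_force: 52.0
```

>>> {"method": "play_rows", "body": {
  "moves": [
    [[0,0,0,0,0,0,0.2],[0,0,0,0,0,0,-0.2],[0,0,0,0,0,0,-0.6],[0,0,0,0,0,0,-1],[0,0,0,0,0,0,-1],[0,0,0,0,0,0,-1],[0,0,0,0,0,0,-1]]
  ]
}}

```text
clock: 11.65
tcp_pos: [0.6172, -0.1113, 0.1021]
eef_rot: [0.729, -0.685, 0.0, -0.0]
contact_force: [0.3, -0.1, -0.4]
opening: 0.0856
grasp_force: 0.0
```

>>> {"method": "play_rows", "body": {
  "moves": [
    [[0,0,-8,0,0,0,-1],[0,0,-15,0,0,0,-1],[0,0,-15,0,0,0,-1],[0,0,-20,0,0,0,-1],[0,0,-25,0,0,0,-1],[0,0,-25,0,0,0,-1],[0,0,-25,0,0,0,-1],[0,0,-25,0,0,0,-1]]
  ]
}}

```text
clock: 12.45
tcp_pos: [0.6169, -0.1113, 0.262]
eef_rot: [0.729, -0.685, 0.0, -0.001]
contact_force: [0.8, -0.3, 0.2]
opening: 0.0853
grasp_force: 0.0
```

```bash
python3 - <<'E'
from h import *
s=sense();print(s["tcp_pos"],s["clock"],s["opening"])
im=cams.get_image("top")[:,:,::-1];sc=cams.get_image("scene")[:,:,::-1]
a=cv2.resize(im[165:275,225:455],None,fx=3.2,fy=2.6);b=cv2.resize(sc[130:270,215:425],(a.shape[1],300))
cv2.imwrite("pics/t4.png",np.vstack([a,b]))
W=M-.059*A-.006*np.array([-.8192*c,-.8192*s_,-.5736]);print(W,W+.05*A)
plan([([.46,.10,.28],down(np.radians(130))),(W+.05*A,RC)])
E
```

```text
[ 0.61694174 -0.11130881  0.26197852] 12.45 0.08525807508956951
[0.48149722 0.20249585 0.1151088 ] [0.45670982 0.18806923 0.1560688 ]
15
[[[-25,16,-2,-0,0,6,-1],[-23,19,-2,-0,0,5.9,-1],[-21,21,-2,-0.1,0,6,-1],[-18,23,-2,-0,0,5.9,-1],[-16,24,-2,-0.1,0,6,-1],[-13,26,-2,-0,0,5.9,-1],[-11,27,-1,-0.1,0,6,-1],[-7,29,-2,-0,0.1,5.9,-1],[-4.9,28.8,-1.3,-0.1,0,6,-1],[-9,12,21,0.5,-5.8,1.6,-1],[-7,12,21,0.5,-5.8,1.6,-1],[-4,12,22,0.5,-5.8,1.6,-1]]]
[[[-1,13,22,0.5,-5.8,1.6,-1],[1,13,22,0.5,-5.9,1.5,-1],[3.6,12.2,21,0.5,-5.8,1.6,-1]]]
```

View pics/t4.png

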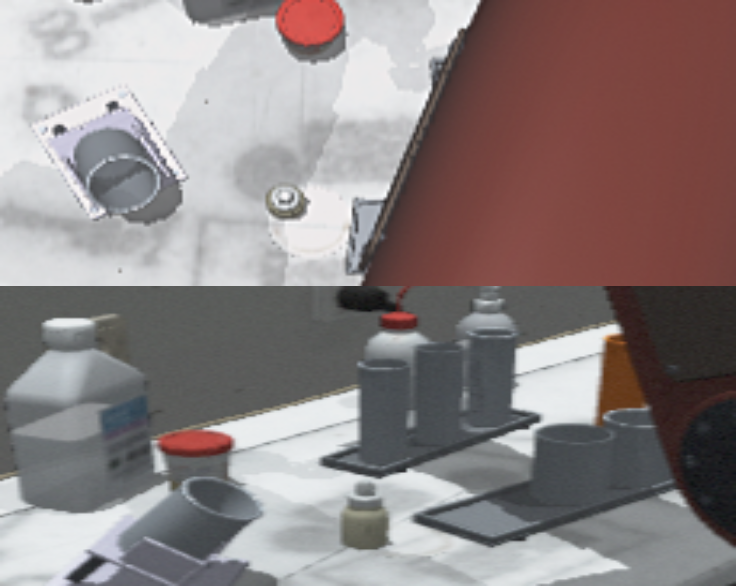

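>>> {"method": "play_rows", "body": {
  "moves": [
    [[-25,16,-2,0,0,6,-1],[-23,19,-2,0,0,5.9,-1],[-21,21,-2,-0.1,0,6,-1],[-18,23,-2,0,0,5.9,-1],[-16,24,-2,-0.1,0,6,-1],[-13,26,-2,0,0,5.9,-1],[-11,27,-1,-0.1,0,6,-1],[-7,29,-2,0,0.1,5.9,-1],[-5,29,-1,-0.1,0,6,-1]]
  ]
}}

```text
clock: 13.45
tcp_pos: [0.4574, 0.1014, 0.2767]
eef_rot: [-0.34, 0.94, 0.002, -0.003]
contact_force: [0.2, 0.4, 0.2]
opening: 0.0854
grasp_force: 0.0
```

```bash
python3 - <<'E'
from h import *
W=np.array([.4815,.2025,.1155])
plan([(W+.09*A,RC),(W+.02*A,RC)],dmm=18)
E
```

```text
11
[[[-5,10,13,0.5,-5,1.3,-1],[-3,10,13,0.5,-5,1.3,-1],[-2,10,13,0.4,-5,1.3,-1],[-1,11,13,0.5,-5,1.3,-1],[1,11,13,0.4,-5,1.3,-1],[2,11,12,0.5,-5.1,1.3,-1],[3.7,10.3,12.1,0.4,-5,1.4,-1],[-0,-0,17,0,-0,-0,-1],[-0,-0,18,0,-0,-0,-1],[-0,-0,17,0,-0,-0,-1],[-0.1,-0,18,0,-0,-0,-1]]]
```

>>> {"method": "play_rows", "body": {
  "moves": [
    [[-5,10,13,0.5,-5,1.3,-1],[-3,10,13,0.5,-5,1.3,-1],[-2,10,13,0.4,-5,1.3,-1],[-1,11,13,0.5,-5,1.3,-1],[1,11,13,0.4,-5,1.3,-1],[2,11,12,0.5,-5.1,1.3,-1],[4,10,12,0.4,-5,1.4,-1],[0,0,15,0,0,0,-1],[0,0,15,0,0,0,-1],[0,0,0,0,0,0,-1],[0,0,0,0,0,0,-1]]
  ]
}}

```text
clock: 14.55
tcp_pos: [0.4519, 0.1839, 0.1644]
eef_rot: [-0.25, 0.92, 0.079, 0.289]
contact_force: [0.5, 0.6, 0.9]
opening: 0.0855
grasp_force: 0.0
```

```bash
python3 - <<'E'
from h import *
np.set_printoptions(precision=4,suppress=True)
W=np.array([.4815,.2025,.1155])
m=cams.camera_model("wrist");s=sense();im=cams.get_image("wrist");cv2.imwrite("pics/w5.png",im[100:400,160:480,::-1])
print(proj("wrist",W,m)); B=[-s_,c,0]
print([np.round(proj("wrist",W+k*np.array(B),m),1) for k in (-.031,.031)])
print("ori err",np.degrees((R.from_quat(s["eef_rot"]).inv()*RC).as_rotvec()),(s["tcp_pos"]-W)@A)
plan([(W-.044*A,RC)],dmm=13)
E
```

```text
(np.float64(318.26567311704525), np.float64(220.48467196155934))
[array([267.6, 220.4]), array([368.9, 220.5])]
ori err [ 0.2085 -0.0748  0.1596] 0.06006558864735693
9
[[[-0,0,12,0,-0,0,-1],[-0,0,12,0,-0,0,-1],[-0,0,11,0,-0,0,-1],[-0,0,12,0,-0,0,-1],[-0,0,11,0,-0,0,-1],[-0,0,12,0,-0,0,-1],[-0,0,11,0.1,-0,0.1,-1],[-0,1,12,0,-0,0,-1],[-0.2,0.1,11.3,0.1,-0,0.1,-1]]]
```

View pics/w5.png

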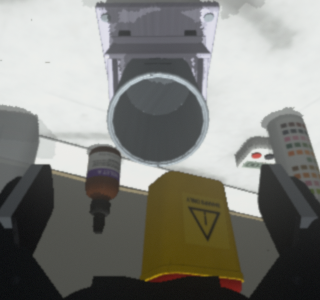

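>>> {"method": "play_rows", "body": {
  "moves": [
    [[0,0,12,0,0,0,-1],[0,0,12,0,0,0,-1],[0,0,11,0,0,0,-1],[0,0,12,0,0,0,-1],[0,0,11,0,0,0,-1],[0,0,12,0,0,0,-1],[0,0,11,0.1,0,0.1,-1],[0,0.5,12,0,0,0,-1],[0,0,11,0.1,0,0.1,-1],[0,0,0,0,0,0,-1]]
  ]
}}

```text
clock: 15.6
tcp_pos: [0.5039, 0.2146, 0.0791]
eef_rot: [-0.248, 0.921, 0.078, 0.29]
contact_force: [0.2, 0.3, -0.7]
opening: 0.0851
grasp_force: 0.0
```

>>> {"method": "play_rows", "body": {
  "moves": [
    [[0,0,0,0,0,0,1],[0,0,0,0,0,0,1],[0,0,0,0,0,0,1],[0,0,0,0,0,0,1],[0,0,0,0,0,0,1],[0,0,0,0,0,0,1]]
  ]
}}

```text
clock: 16.2
tcp_pos: [0.5034, 0.2144, 0.0803]
eef_rot: [-0.248, 0.921, 0.078, 0.291]
contact_force: [-5.9, -1.8, 8.2]
opening: 0.0619
grasp_force: 51.6
```

>>> {"method": "play_rows", "body": {
  "moves": [
    [[0,0,-4,0,0,0,1],[0,0,-8,0,0,0,1],[0,0,-10,0,0,0,1],[0,0,-12,0,0,0,1],[0,0,-12,0,0,0,1],[0,0,-12,0,0,0,1],[0,0,-12,0,0,0,1],[0,0,0,0,0,0,1]]
  ]
}}

```text
clock: 17.0
tcp_pos: [0.4686, 0.1941, 0.1381]
eef_rot: [-0.248, 0.921, 0.078, 0.291]
contact_force: [0.3, -0.3, -1.1]
opening: 0.0618
grasp_force: 54.8
```

```bash
python3 - <<'E'
from h import *
s=sense();print(s["tcp_pos"],s["qpos"],s["opening"])
plan([(s["tcp_pos"]+[0,0,.07],R.from_quat(s["eef_rot"])),([.45,.09,.24],down(np.radians(130))),(WF+[0,0,.2],down(PW))],g=1)
E
```

```text
[0.46858744 0.19408149 0.1381131 ] [ 0.08954038  0.01179916 -1.0343328  -0.04231097  0.24472732 -0.36495345] 0.06175355326404408
16
[[[-13,-0,-19,0,0,0,1],[-14,-0,-19,0,0,0,1],[-13.2,-0.1,-19.3,0,0,0,1],[6,-13,-11,-0.5,5.8,-1.6,1],[8,-13,-10,-0.5,5.8,-1.6,1],[9,-13,-10,-0.5,5.8,-1.6,1],[10,-13,-9,-0.5,5.9,-1.6,1],[12,-12,-7,-0.5,5.8,-1.6,1],[12.5,-11.7,-6.5,-0.6,5.9,-1.6,1],[13,-13,6,0,-0,-6.4,1],[15,-12,6,0,-0,-6.4,1],[16,-10,6,0,-0,-6.4,1]]]
[[[17,-8,5,0,-0,-6.4,1],[18,-6,6,0,-0,-6.5,1],[18,-4,5,0,-0,-6.4,1],[19.1,-2.5,6,0,-0,-6.5,1]]]
```

>>> {"method": "play_rows", "body": {
  "moves": [
    [[-13,0,-19,0,0,0,1],[-14,0,-19,0,0,0,1],[-13,0,-19,0,0,0,1],[6,-13,-11,-0.5,5.8,-1.6,1],[8,-13,-10,-0.5,5.8,-1.6,1],[9,-13,-10,-0.5,5.8,-1.6,1],[10,-13,-9,-0.5,5.9,-1.6,1],[12,-12,-7,-0.5,5.8,-1.6,1],[12.5,-12,-6.5,-0.6,5.9,-1.6,1],[13,-13,6,0,0,-6.4,1],[15,-12,6,0,0,-6.4,1],[16,-10,6,0,0,-6.4,1]]
  ]
}}

```text
clock: 18.2
tcp_pos: [0.4457, 0.0334, 0.2195]
eef_rot: [-0.497, 0.868, 0.001, -0.001]
contact_force: [0.7, -0.3, -0.6]
opening: 0.0622
grasp_force: 55.0
```

>>> {"method": "play_rows", "body": {
  "moves": [
    [[17,-8,5,0,0,-6.4,1],[18,-6,6,0,0,-6.5,1],[18,-4,5,0,0,-6.4,1],[19,-2.5,6,0,0,-6.5,1],[0,0,0,0,0,0,1],[0,0,0,0,0,0,1]]
  ]
}}

```text
clock: 18.8
tcp_pos: [0.4387, -0.0411, 0.198]
eef_rot: [-0.675, 0.738, 0.001, -0.001]
contact_force: [0.2, 0.4, -1.2]
opening: 0.0618
grasp_force: 55.0
```

```bash
python3 - <<'E'
from h import *
s=sense();print(s["tcp_pos"],s["qpos"],s["clock"],s["opening"])
plan([(WF+[0,0,.065],down(PW))],g=1,dmm=16)
E
```

```text
[ 0.43870178 -0.04109014  0.19797327] [-2.59258696e-01  1.57520405e-01 -4.19093137e-01  9.96876840e-01
 -4.61530993e-04 -1.74034688e+00] 18.8 0.06184277630078867
9
[[[0,0,15,0,0,-0,1],[0,0,15,0,0,-0,1],[0,0,15,0,0,-0,1],[0,0,15,0,0,-0,1],[0,0,15,0,0,-0,1],[0,0,14,0,0,-0,1],[0,0,15,0.1,0,-0,1],[0,0,14,0,0,-0.1,1],[0.4,0.2,15,0.1,0,-0,1]]]
```

>>> {"method": "play_rows", "body": {
  "moves": [
    [[0,0,15,0,0,0,1],[0,0,15,0,0,0,1],[0,0,15,0,0,0,1],[0,0,15,0,0,0,1],[0,0,15,0,0,0,1],[0,0,14,0,0,0,1],[0,0,15,0.1,0,0,1],[0,0,14,0,0,0,1],[0,0,15,0,0,0,1],[0,0,4,0,0,0,1],[0,0,3,0,0,0,1],[0,0,0,0,0,0,1]]
  ]
}}

```text
clock: 20.0
tcp_pos: [0.4388, -0.0408, 0.0584]
eef_rot: [-0.676, 0.737, 0.0, -0.0]
contact_force: [-0.1, 0.1, -1.1]
opening: 0.0622
grasp_force: 55.0
```

>>> {"method": "play_rows", "body": {
  "moves": [
    [[0,0,2,0,0,0,1],[0,0,1.5,0,0,0,1],[0,0,0,0,0,0,1]]
  ]
}}

```text
clock: 20.3
tcp_pos: [0.4386, -0.0412, 0.0548]
eef_rot: [-0.676, 0.737, -0.0, -0.0]
contact_force: [-0.9, -0.6, -0.4]
opening: 0.0619
grasp_force: 55.0
```

>>> {"method": "play_rows", "body": {
  "moves": [
    [[0,0,1.5,0,0,0,1],[0,0,0,0,0,0,1]]
  ]
}}

```text
clock: 20.5
tcp_pos: [0.4384, -0.0411, 0.0531]
eef_rot: [-0.676, 0.737, 0.0, -0.0]
contact_force: [-0.9, -0.3, -1.2]
opening: 0.0625
grasp_force: 55.0
```

>>> {"method": "play_rows", "body": {
  "moves": [
    [[0,0,1.5,0,0,0,1],[0,0,0,0,0,0,1]]
  ]
}}

```text
clock: 20.7
tcp_pos: [0.4386, -0.0412, 0.0524]
eef_rot: [-0.676, 0.737, -0.0, -0.0]
contact_force: [-5.0, 0.9, 13.8]
opening: 0.0618
grasp_force: 56.0
```

>>> {"method": "play_rows", "body": {
  "moves": [
    [[0,0,1,0,0,0,1],[0,0,0,0,0,0,1]]
  ]
}}

```text
clock: 20.9
tcp_pos: [0.4386, -0.0412, 0.0523]
eef_rot: [-0.676, 0.737, -0.0, -0.0]
contact_force: [-9.7, 1.4, 31.3]
opening: 0.0622
grasp_force: 57.5
```

>>> {"method": "play_rows", "body": {
  "moves": [
    [[0,0,-1.5,0,0,0,1],[0,0,0,0,0,0,1]]
  ]
}}

```text
clock: 21.1
tcp_pos: [0.4388, -0.0412, 0.0525]
eef_rot: [-0.676, 0.737, -0.0, -0.0]
contact_force: [-0.7, -0.3, 4.9]
opening: 0.0622
grasp_force: 55.5
```

>>> {"method": "play_rows", "body": {
  "moves": [
    [[0,0,0,0,0,0,-0.3],[0,0,0,0,0,0,-0.5],[0,0,0,0,0,0,-0.7],[0,0,0,0,0,0,-1],[0,0,0,0,0,0,-1],[0,0,0,0,0,0,-1]]
  ]
}}

```text
clock: 21.7
tcp_pos: [0.4385, -0.0411, 0.0521]
eef_rot: [-0.676, 0.737, 0.0, -0.0]
contact_force: [-0.1, -0.0, 0.9]
opening: 0.0854
grasp_force: 0.0
```

>>> {"method": "play_rows", "body": {
  "moves": [
    [[0,0,-8,0,0,0,-1],[0,0,-15,0,0,0,-1],[0,0,-15,0,0,0,-1],[0,0,-20,0,0,0,-1],[0,0,-25,0,0,0,-1],[0,0,-25,0,0,0,-1],[0,0,-25,0,0,0,-1],[0,0,-25,0,0,0,-1],[0,0,-25,0,0,0,-1],[0,0,0,0,0,0,-1]]
  ]
}}

```text
clock: 22.7
tcp_pos: [0.4403, -0.0415, 0.2386]
eef_rot: [-0.676, 0.737, -0.002, 0.001]
contact_force: [1.0, 0.1, 0.3]
opening: 0.0852
grasp_force: 0.0
```

```bash
python3 - <<'E'
from h import *
s=sense();print(s["tcp_pos"],s["clock"],s["opening"])
im=cams.get_image("wrist")[:,:,::-1];sc=cams.get_image("scene")[:,:,::-1]
b=cv2.resize(sc[130:270,215:425],(640,380))
cv2.imwrite("pics/f.png",cv2.resize(np.vstack([im,b]),(480,585)))
E
```

```text
[ 0.4402613  -0.04147439  0.23861904] 22.7 0.08520649029791483
```

View pics/f.png

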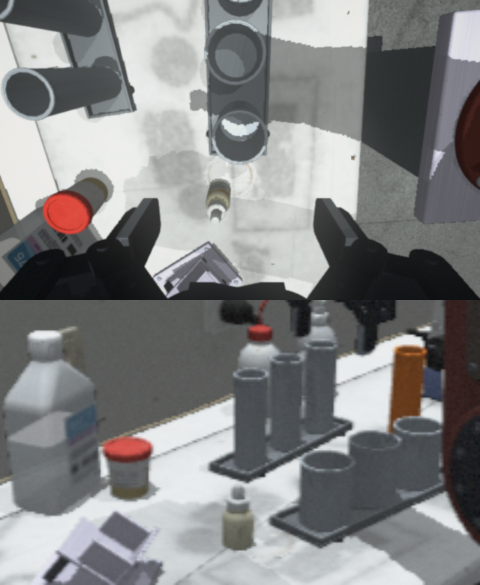

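The picture shows both beakers upright at the free ends of their own rows. The neighbouring beakers, oil bottle and specimen cup have not moved, and the cradle is empty.

```bash
python3 -c "
from workcell import robot;print(robot.job_done())"
```

```text
the job is handed in; nothing more can be done
None
```

The job is handed in at about 23 s of the 64 s allowed: the narrow beaker was drawn out while the wide one stayed in the cradle, and both now stand upright at the free ends of their own rows with nothing else disturbed.

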